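# Hang the pencil pot in the notch of the tub's rail

### The job

Hang the blue pencil pot on the outside of the grey tub by its own hook: put the hook over the orange rail on the tub's front wall and slide it gently along the rail until it drops into the rail's notch, then let go so that the pot hangs upright, fully seated in the notch. Do not force the pot against the tub (a light push of a few newtons is plenty), and leave the green pot and the other things on the table where they are.

Things in the scene. Friction and masses are not known exactly. Their poses are not given: they have to be found in the camera images.
- blue_pot_centre (a point): Blue pencil pot, the one to hang: an open, empty box standing upright, 50 mm deep (its x), 56 mm wide (its y), 90 mm high, walls 3 mm, about 100 to 170 g. Point: its centre, half-way up (45 mm above its underside). z is up; x points out of its back face, which carries the hook. The side faces, 28 mm either way along y, are free to grip.
- blue_pot_hook (a point): The blue pot's hook, a 24 mm wide strap rising flush from the back face to 15 mm above the pot's rim, then 4 mm thick along +x, ending in a lip that hangs down 30 mm. The throat between back face (x = 25 mm) and lip (x = 41 mm) is 16 mm wide. Point: on the underside of the hook's top, mid-throat, 33 mm along +x and 60 mm above the pot's centre; same axes.
- green_pot_centre (a point): A green pot of exactly the same shape, standing on the table; leave it alone. Point at its centre, half-way up (45 mm).
- tub: Grey open tub, fixed to the table, 220 mm deep (x), 330 mm wide (y), walls 8 mm thick and 118 mm high; workbooks fill its rear half, over 80 mm clear of the front wall. Origin: centre of its underside. x points from front to rear: the front wall, nearest the robot, has its faces at x = -110 and -102 mm.
- rail_line (a point): Point on the tub above the middle of its front wall, 140 mm above the table, level with the top of the rail; axes as the tub. The rail, orange, 8 mm thick like the wall, 240 mm long along y, sits flush on the wall, clipped firmly: it does not slide. It covers the wall at least 70 mm either way of this point. The point is not the notch.
- rail_span (a point): Same place, 10 mm lower: level with the notch's floor. The rail's one notch is square, open at the top, 31 mm long, 10 mm deep, with a black floor 130 mm above the table. Its middle lies anywhere from 45 mm left to 45 mm right (along y) of this point, different each time, and is not measured: find it by feel or by eye. The hook's 24 mm strap fits into it.
- card_deck: Deck of picture cards in a green box lying on the table, 88 x 62 x 22 mm; bystander. Origin: centre of its underside.
- tape_roll: Roll of amber tape lying flat, 84 mm across, 24 mm high; bystander. Origin: centre of its underside.
- glue_stick: White glue stick with a red cap standing upright, 30 mm across, 95 mm high; bystander. Origin: centre of its underside.
- eraser: White eraser, 58 x 24 x 13 mm; bystander. Origin: centre of its underside.
- mug: White mug, 82 mm across, 92 mm high, handle to its +y; bystander. Origin: centre of its underside.
- sharpener: Red pencil sharpener box, 45 x 38 x 32 mm; bystander. Origin: centre of its underside.
- blue_pot: The blue pot once more, given at the centre of its underside (45 mm below its centre); same axes.
Mind the look-alikes: they are no part of the job. Several things look just like the blue_pot: the one meant starts farthest to the robot's left.

How it is judged:
By the outcome, as a careful person would: the job done as asked, in the order asked, and still so for the second after the job is handed in, with the robot touching nothing.
It also fails if it takes over 58 s, if anything falls off the work surface, if the arm or the gripper's body presses on something with over 40 N, if the wrist force passes 120 N, or if a joint passes its speed limit or range.

### The arm

A 6-joint arm with a two-finger parallel gripper is mounted at the origin on the work surface. World frame = base frame: x ahead of the robot, y to its left, z up, the work surface at z = 0. Lengths are in mm, angles in rad, forces in N, time in s.
With the tool pointing down it reaches from about 400 to 925 mm from the base axis. Payload 12.5 kg.
Tool frame: the origin (TCP) lies at the very end of the fingers, on their centre line; the grasp point (between the pads) lies 19 mm behind it; x points along the fingers, y is the direction in which the jaws open and shut, and the axes are right-handed (so a half turn about x gives the same grasp; the last joint's range is limited). The gripper opens to 95 mm and grips with 3 to 60 N. Pads are 20 mm wide; open, the fingers measure 119 mm over their backs; the gripper's body (75 mm by 180 mm) begins 59 mm behind the grasp point.
Start: joints at [1.191, 0.491, 1.559, -0, 1.092, -0.106], TCP at [168.977, 601.742, 214.661] pointing down, gripper open.
Joint ranges: [-3.1, 3.1], [-0.84, 2.19], [0.05, 2.79], [-1.13, 4.28], [0.06, 2.93], [-2.69, 2.69]. Speed limits (rad/s): [2.22, 2.22, 2.79, 3.14, 3.14, 3.14].

### API

Orientations are given as [roll, pitch, yaw] about the fixed x, y, z axes, in that order (R = Rz(yaw) Ry(pitch) Rx(roll)).
In Python, from cell import * gives the robot as it stands.
- The arm moves only by the tool step_arm, never from a script. Its argument "steps" is a list of rows, each a list of 4 numbers: the shift along the tool's x, y, z in units of 50 mm (1.0 is 50 mm), then the turn about the tool's x in units of 8 degrees (1.0 is 8 degrees). A call has 1 to 20 rows; each row shifts and turns the commanded pose from where the row before left it, along the tool's axes as they then stand; what a row does not reach is not made up. A row lasts 1/8 s, in which the tool goes at most 62.5 mm and 10.7 degrees, less where a joint would pass 70% of its speed; a pose out of reach is approached as far as the arm can. A call is refused whole if a number of a shift passes 1 or a number of a turn 1, either way. A call with a gripper value outside its range is refused whole. "jaw" is the closure, from 0 (fully open) to 1 (shut), set as the call begins (left out, the last holds). The fingers move at their own pace and stop on an object; the grip force is fixed at half the most. Time passes only in rows, so rows that do not move let the fingers close. It gives the time, the measured TCP pose, the force and the opening at its end, in the units of the state.
- state(): the state, without advancing time (a new reading comes with each control period).
- read_camera(name): name is "scene" or "top"; returns the picture (384x512x3 uint8, red, green, blue); there is no depth.
- camera_info(name): a dict with "mtx" (3x3 intrinsics, pixels), "k1" (the pictures are not rectified: a ray, as slopes to the right and down, at radius r is drawn at 1 + k1 r^2 times it, then the intrinsics apply), "eye" and "attitude" of the camera in the world. Camera axes: x right, y down, z forward; pixel columns grow to the right and rows downward; lengths in mm; the calibration is good to about 2 mm. A picture is of the moment at which its call begins. camera_info takes no time and is no camera call.
- job_done(): hands the job in, once; it reports no verdict.
The state is a dict: "t": time; "joints": joint angles; "qvel": joint speeds; "tau": joint torques, N m; "eef_pos": TCP position; "tcp_rot": TCP orientation; "ft_force": force on the tool from outside, world axes, zero at the start; "moment": the same for the moment, N m; "opening": opening from 0.0 (shut) to 1.0 (fully open).
Only numpy, scipy, OpenCV 4.12 (cv2) and the standard library are available. Lean on these libraries where they do the work, as an engineer would, in place of code of your own. Each camera call takes 0.05 s, during which the arm holds its last target.

## Working session

There is one attempt and no reset: what is moved stays moved. The work goes in short steps, Python scripts to look and compute and a tool call to move; the robot and the scene stay as the last step left them, time stands still between calls to the robot, and variables do not carry over. Pictures are saved under pics/ and viewed, and the job is handed in when it is done.

Besides the shell and the picture viewer there is one more tool, called after "Request:" by a JSON object that holds its "name" and its "arguments". step_arm: Moves the arm, as the interface text tells. Its arguments: {"type":"object","properties":{"steps":{"type":"array","items":{"type":"array","items":{"type":"number"}}},"jaw":{"type":"number"}},"required":["steps"]}

```bash
mkdir -p pics; ls
python3 - <<'E'
from cell import *
import cv2
print(state())
for n in("scene","top"):
    print(n,camera_info(n)); im=read_camera(n); cv2.imwrite(f"pics/{n}0.png",im[:,:,::-1])
E
```

```text
pics
{'t': 0.0, 'joints': array([ 1.19139153e+00,  4.91553884e-01,  1.55946245e+00, -7.51295007e-06,
        1.09169942e+00, -1.05597562e-01]), 'qvel': array([ 0.00075532,  0.00028959, -0.0011109 , -0.00166396,  0.00094511,
        0.00093119]), 'tau': array([ 1.06915060e-03, -6.12653804e+01, -2.58179605e+01,  6.93018758e-02,
        4.82738251e-02, -6.45308046e-05]), 'eef_pos': array([168.88431248, 601.4896958 , 214.06080107]), 'tcp_rot': array([-1.67046111,  1.56967321, -1.94426488]), 'ft_force': array([ 0.03322292,  0.03876143, -0.44552969]), 'moment': array([ 0.02816018,  0.00605533, -0.06035176]), 'opening': 1.004530679372317}
scene {'mtx': array([[395.31815342,   0.        , 260.56091352],
       [  0.        , 395.31815342, 191.35224544],
       [  0.        ,   0.        ,   1.        ]]), 'k1': -0.027569134243528377, 'eye': array([1013.04286562, -304.37246076,  942.34607169]), 'attitude': array([-2.55213454e+00,  2.49740795e-03,  9.51534864e-01])}
top {'mtx': array([[429.77256465,   0.        , 261.06790719],
       [  0.        , 429.77256465, 191.17460193],
       [  0.        ,   0.        ,   1.        ]]), 'k1': -0.07200760913798039, 'eye': array([ 345.60714593,  -14.56721071, 1292.44145832]), 'attitude': array([-2.97778842,  0.00465037, -1.59422174])}
```

View pics/scene0.png

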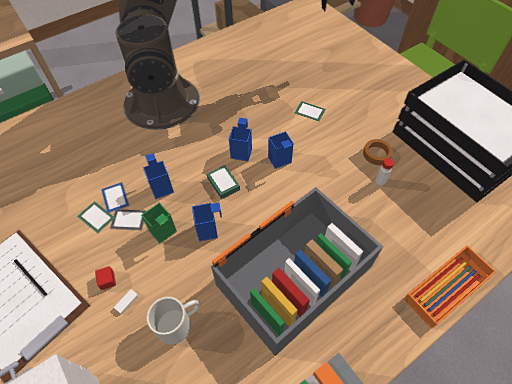

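View pics/top0.png

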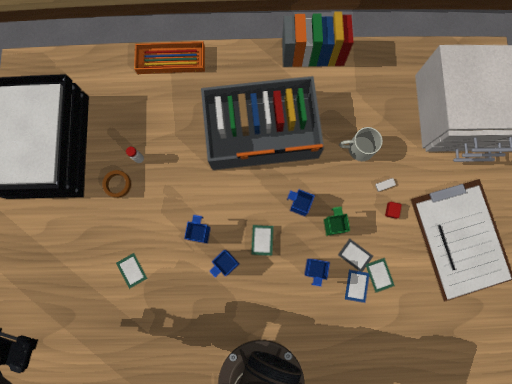

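```bash
cat > h.py <<'E'
from cell import *
import numpy as np, cv2
from scipy.spatial.transform import Rotation as R
def cam(n):
    c=camera_info(n); return c['mtx'],c['k1'],c['eye'],R.from_euler('xyz',c['attitude']).as_matrix()
def proj(n,P):
    K,k,e,A=cam(n); p=(np.atleast_2d(P)-e)@A; s=p[:,:2]/p[:,2:]; s=s*(1+k*(s**2).sum(1,keepdims=True))
    return s*K[0,0]+K[:2,2]
def unp(n,uv,z):
    K,k,e,A=cam(n); d=(np.atleast_2d(uv)-K[:2,2])/K[0,0]
    s=d.copy()
    for _ in range(20): s=d/(1+k*(s**2).sum(1,keepdims=True))
    r=np.c_[s,np.ones(len(s))]@A.T
    return e+r*((z-e[2])/r[:,2])[:,None]
def crop(n,im,x0,y0,w,h,f,out):
    c=cv2.resize(np.ascontiguousarray(im[y0:y0+h,x0:x0+w,::-1]),None,fx=f,fy=f,interpolation=cv2.INTER_CUBIC); cv2.imwrite(out,c)
E
python3 - <<'E'
from h import *
t=cv2.imread('pics/top0.png')[:,:,::-1]; s=cv2.imread('pics/scene0.png')[:,:,::-1]
crop('top',t,170,200,80,60,10,'pics/t_pot.png')
crop('top',t,200,75,130,95,6,'pics/t_tub.png')
crop('scene',s,220,110,80,60,10,'pics/s_pot.png')
crop('scene',s,205,180,100,90,6,'pics/s_rail.png')
print(unp('top',[[197,230],[225,263],[301,203],[317,270]],90))
E
```

```text
[[ 438.53490294  168.42684132   90.        ]
 [ 345.42795898   90.87672439   90.        ]
 [ 507.86884663 -125.56317192   90.        ]
 [ 320.19946348 -162.8283082    90.        ]]
```

View pics/t_pot.png

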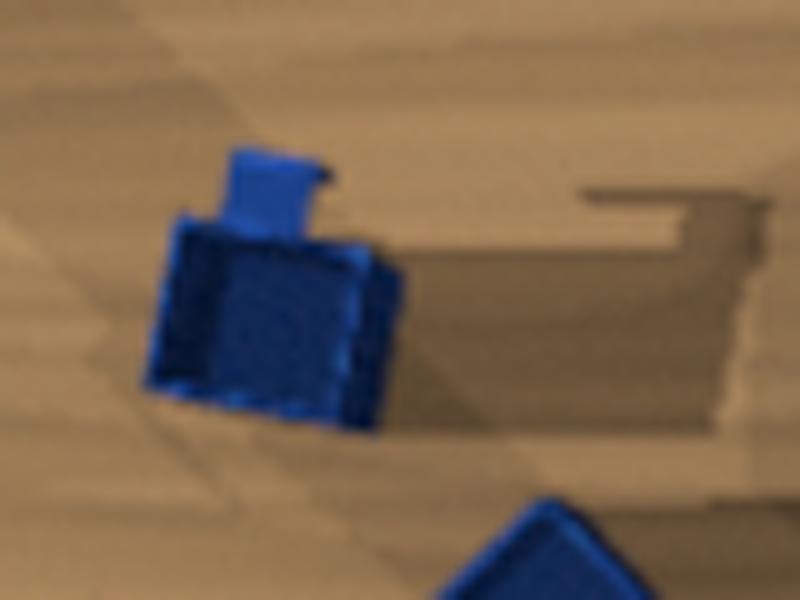

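View pics/t_tub.png

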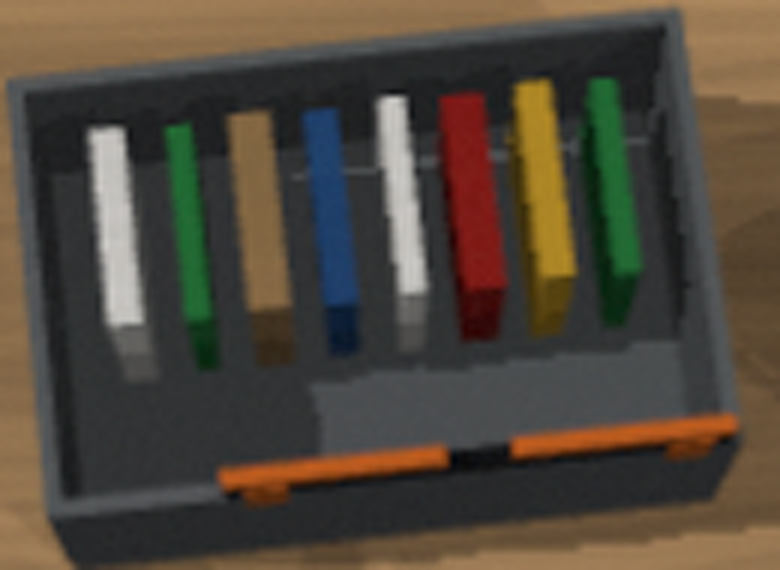

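View pics/s_pot.png

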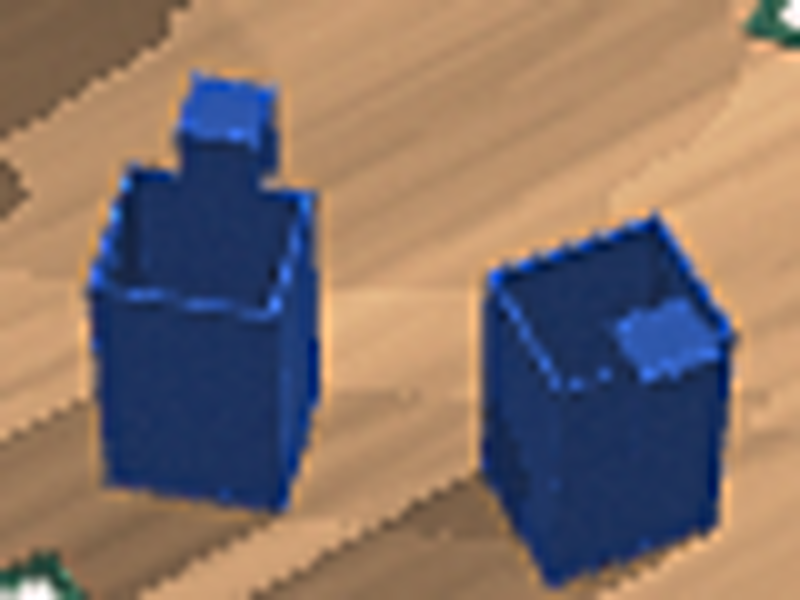

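View pics/s_rail.png

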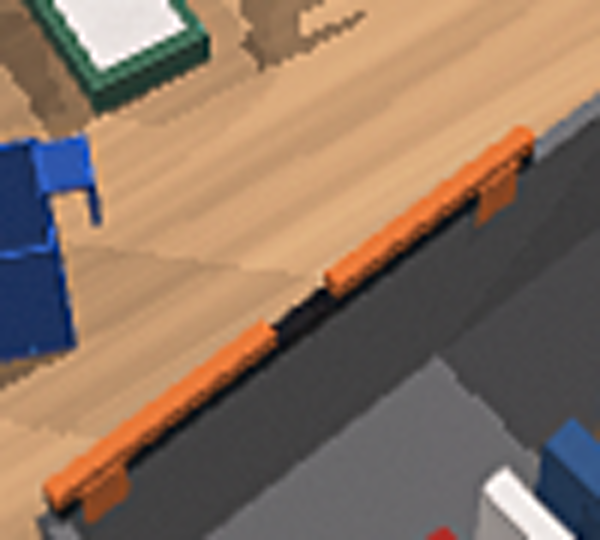

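```bash
cat > fit.py <<'E'
from h import *
from scipy.optimize import least_squares
def full(c,x0,y0,f): return (np.array(c,float)+.5)/f-.5+[x0,y0]
# pot corners local (x,y,z above table)
P=lambda l,p: np.c_[ (np.array(l)[:,:2]@np.array([[np.cos(p[2]),np.sin(p[2])],[-np.sin(p[2]),np.cos(p[2])]]))+p[:2], np.array(l)[:,2]]
tl=[[25,28,90],[25,-28,90],[-25,28,90],[45,12,109],[45,-12,109]]
tp=full([[180,218],[370,245],[148,388],[232,150],[322,162]],170,200,10)
sl=[[-25,28,90],[-25,-28,90],[25,28,90],[25,-28,90],[45,12,109],[45,-12,109]]
sp=full([[655,215],[490,275],[730,332],[560,385],[722,350],[648,380]],220,110,10)
def res(p,which='ts'):
    r=[]
    if 't' in which: r.append(proj('top',P(tl,p))-tp)
    if 's' in which: r.append(proj('scene',P(sl,p))-sp)
    return np.concatenate(r).ravel()
for w in('t','s','ts'):
    o=least_squares(res,[438,168,0],args=(w,)); print('pot',w,o.x.round(3),o.fun.reshape(-1,2).round(1).tolist())
# tub: outer top corners z118, front-left, rear-left, rear-right in t_tub
ul=[[-110,165,118],[110,165,118],[110,-165,118]]
up=full([[50,512],[8,80],[680,8]],200,75,6)
# notch edges & rail ends, front and back edges z140
for n,pts in(('top',full([[448,447],[448,468],[511,438],[511,458],[218,468],[222,490],[738,416],[738,432]],200,75,6)),('scene',full([[262,322],[276,338],[326,272],[340,292],[45,488],[58,505],[523,127],[537,140]],205,180,6))):
    q=unp(n,pts,140); print(n,q[:,:2].round(1).tolist())
o=least_squares(lambda p:(proj('top',P(ul,p))-up).ravel(),[600,0,0]);print('tub',o.x,o.fun)
E
python3 fit.py
```

```text
pot t [ 4.34471e+02  1.72522e+02 -1.74000e-01] [[-0.2, -0.2], [0.3, 0.1], [-0.2, 0.4], [0.3, -0.3], [-0.2, -0.2]]
pot s [ 4.36175e+02  1.73723e+02 -1.88000e-01] [[0.3, -0.5], [-0.7, -0.4], [0.7, -0.3], [-0.1, 0.8], [0.1, 0.3], [-0.3, 0.1]]
pot ts [ 4.35313e+02  1.73284e+02 -1.82000e-01] [[-0.4, -0.5], [0.1, -0.1], [-0.5, 0.1], [0.2, -0.6], [-0.4, -0.4], [-0.1, -0.7], [-1.1, -0.5], [0.4, -0.5], [-0.3, 0.7], [-0.1, 0.1], [-0.5, -0.1]]
top [[653.2, -52.9], [643.2, -52.6], [656.8, -82.0], [647.3, -81.7], [645.8, 53.2], [635.4, 51.5], [664.8, -187.3], [657.2, -186.9]]
scene [[652.2, -84.1], [660.9, -83.7], [648.7, -51.8], [658.9, -52.5], [662.3, -187.1], [670.7, -186.7], [640.7, 50.6], [648.8, 51.4]]
tub [ 7.54101965e+02 -1.98668463e+01  8.80126612e-02] [-0.45417835  0.83414474 -0.11564561 -0.43823587  0.58746675 -0.4917199 ]
```

```bash
cat >> h.py <<'E'
def plan(goal,yawx):
    """shift in tool frame (units) and turn (units) to put TCP at goal with jaw axis along local y of yaw"""
    s=state(); A=R.from_euler('xyz',s['tcp_rot']).as_matrix()
    y=A[:,1]; want=np.array([-np.sin(yawx),np.cos(yawx),0])
    if y@want<0: want=-want
    c=np.cross(y,want)@A[:,0]; ang=np.degrees(np.arctan2(c,y@want))
    d=A.T@(np.array(goal)-s['eef_pos'])
    print('t',s['t'],'tcp',s['eef_pos'].round(1),'jawdir',y.round(3),'x',A[:,0].round(3),'F',s['ft_force'].round(1),'op',round(s['opening'],3))
    print('shift units',(d/50).round(3),'turn units',round(ang/8,3))
    return A
E
python3 - <<'E'
from h import *
print(plan([435.3,173.3,130],-0.182).round(3))
E
```

```text
t 0.1 tcp [168.9 601.5 214.1] jawdir [ 0.27   0.963 -0.001] x [-0.    -0.001 -1.   ] F [ 0.4  0.2 -0. ] op 1.002
shift units [ 1.688 -6.804  7.445] turn units -0.657
[[-0.     0.27   0.963]
 [-0.001  0.963 -0.27 ]
 [-1.    -0.001 -0.   ]]
```

Request:
{"name": "step_arm", "arguments": {"steps": [[0, 0, 0, -0.66], [0, 0, 0, 0]], "jaw": 0}}

```text
t: 0.35
eef_pos: [168.9, 601.6, 214.3]
tcp_rot: [-1.748, 1.57, -1.93]
ft_force: [-0.7, 0.1, -0.5]
opening: 0.995
```

Run:
```python
from h import *
plan([435.3,173.3,130],-0.182)
```

```text
t 0.35 tcp [168.9 601.6 214.3] jawdir [ 0.181  0.983 -0.001] x [-0.    -0.001 -1.   ] F [-0.7  0.1 -0.5] op 0.995
shift units [ 1.69  -7.458  6.791] turn units -0.001
```

Request:
{"name": "step_arm", "arguments": {"steps": [[0, -0.75, 0.68, 0], [0, -0.75, 0.68, 0], [0, -0.75, 0.68, 0], [0, -0.75, 0.68, 0], [0, -0.75, 0.68, 0], [0, -0.75, 0.68, 0], [0, -0.75, 0.68, 0], [0, -0.75, 0.68, 0], [0.4, -0.75, 0.68, 0], [0.5, -0.7, 0.67, 0], [0.5, 0, 0, 0], [0.29, 0, 0, 0], [0, 0, 0, 0]]}}

```text
t: 1.98
eef_pos: [435.2, 173.8, 129.4]
tcp_rot: [-2.761, 1.569, -2.945]
ft_force: [-0.2, -0.4, 0.2]
opening: 1.0
```

Run:
```python
from h import *
plan([435.3,173.3,51],-0.182)
t=read_camera('top');s=read_camera('scene')
crop('t',t,160,190,100,75,8,'pics/t1.png');crop('t',s,230,90,100,75,8,'pics/s1.png')
```

```text
t 1.975 tcp [435.2 173.8 129.4] jawdir [ 0.183  0.983 -0.001] x [-0.002 -0.    -1.   ] F [-0.2 -0.4  0.2] op 1.0
shift units [ 1.568 -0.008  0.006] turn units -0.012
```

View pics/t1.png

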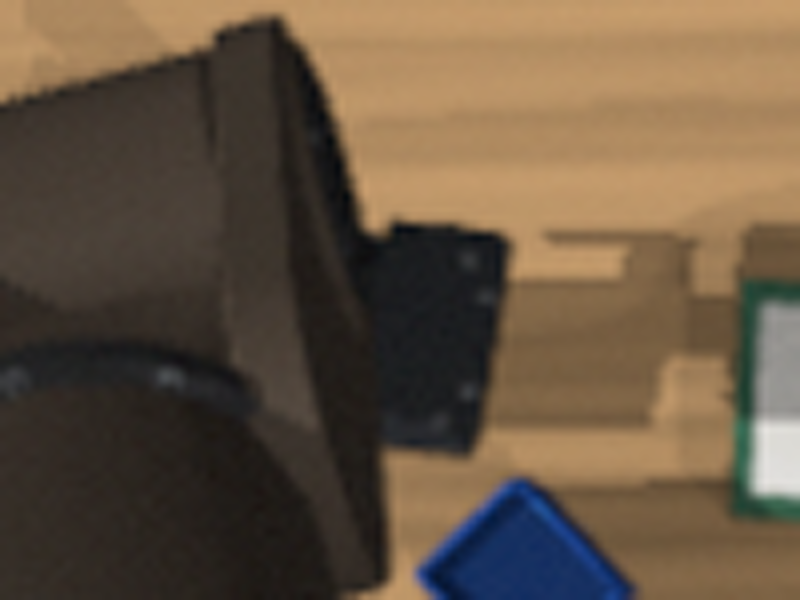

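View pics/s1.png

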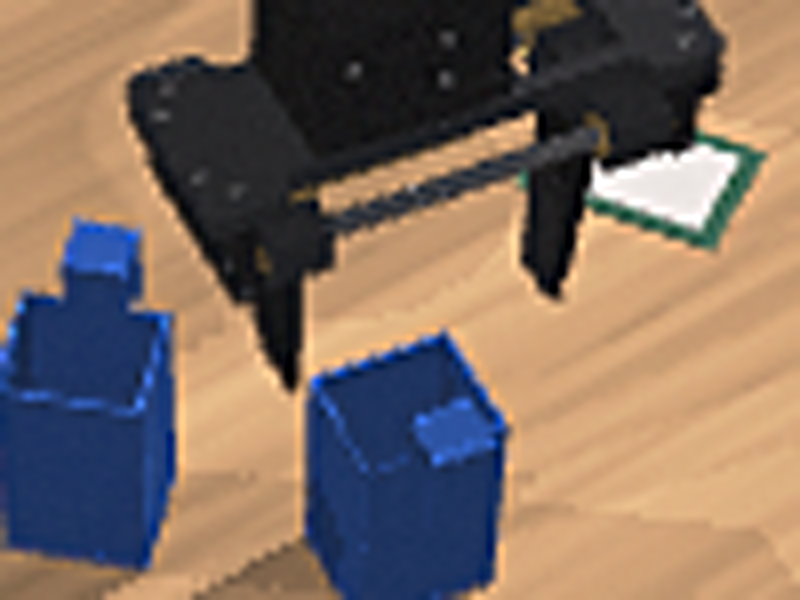

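The crops show the fingers over both sides of the leftmost pot, with the tips at scene-crop (290,390) and (555,298). I'm descending.

Request:
{"name": "step_arm", "arguments": {"steps": [[0.5, 0, 0, 0], [0.5, 0, 0, 0], [0.4, 0, 0, 0], [0.17, 0, 0, 0], [0, 0, 0, 0]]}}

```text
t: 2.7
eef_pos: [435.7, 174.2, 51.9]
tcp_rot: [0.82, 1.571, 0.638]
ft_force: [0.3, -0.8, 0.5]
opening: 0.999
```

Request:
{"name": "step_arm", "arguments": {"steps": [[0, 0, 0, 0], [0, 0, 0, 0], [0, 0, 0, 0], [0, 0, 0, 0], [0, 0, 0, 0], [0, 0, 0, 0], [0, 0, 0, 0], [0, 0, 0, 0]], "jaw": 1}}

```text
t: 3.7
eef_pos: [435.6, 174.1, 51.7]
tcp_rot: [0.846, 1.571, 0.664]
ft_force: [-0.7, -0.2, 5.0]
opening: 0.59
```

Run:
```python
from h import *
plan([435.3,173.3,51],-0.182)
s=read_camera('scene')
crop('t',s,230,90,100,75,8,'pics/s2.png')
```

```text
t 3.7 tcp [435.6 174.1  51.7] jawdir [0.181 0.984 0.   ] x [ 0.  0. -1.] F [-0.7 -0.2  5. ] op 0.59
shift units [ 0.014 -0.016 -0.004] turn units 0.003
```

View pics/s2.png

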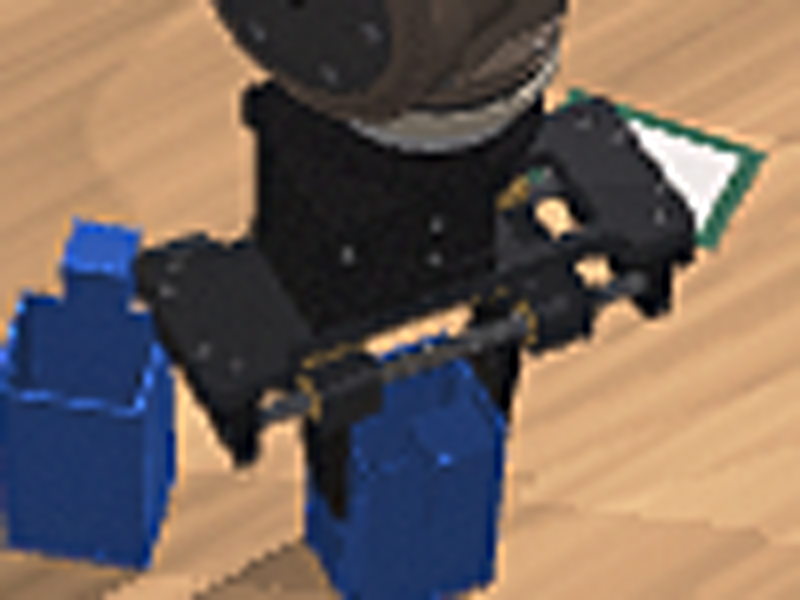

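Request:
{"name": "step_arm", "arguments": {"steps": [[-0.3, 0, 0, 0], [-0.7, 0, 0, 0], [-0.8, 0, 0, 0], [-0.8, 0, 0, 0], [-0.4, 0, 0, 0], [0, 0, 0, -0.7], [0, 0, 0, -0.7], [0, 0, 0, -0.55], [0, 0, 0, 0], [0, 0, 0, 0]]}}

```text
t: 5.0
eef_pos: [435.5, 174.0, 201.4]
tcp_rot: [3.019, 1.57, 3.108]
ft_force: [-1.2, 1.0, -1.8]
opening: 0.589
```

Run:
```python
from h import *
N=np.array([652.7,-67.7]);y=np.array([-np.sin(.09),np.cos(.09)]);x=np.array([np.cos(.09),np.sin(.09)])
T=N+38*y-33*x; print(T)
plan([*T,200],0.09)
s=read_camera('scene')
crop('t',s,230,50,100,75,8,'pics/s3.png')
```

```text
[616.41817494 -32.81978827]
t 5.0 tcp [435.5 174.  201.4] jawdir [-0.089  0.996  0.   ] x [-0.  0. -1.] F [-1.2  1.  -1.8] op 0.589
shift units [ 0.028 -4.442  3.237] turn units -0.008
```

View pics/s3.png

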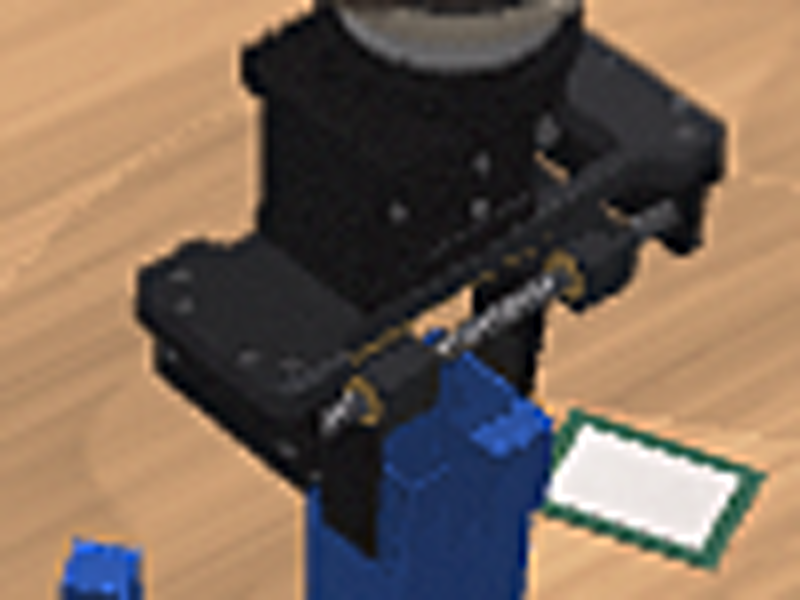

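Request:
{"name": "step_arm", "arguments": {"steps": [[0, -0.3, 0.2, 0], [0, -0.6, 0.45, 0], [0, -0.7, 0.5, 0], [0, -0.7, 0.5, 0], [0, -0.7, 0.5, 0], [0, -0.7, 0.5, 0], [0, -0.5, 0.4, 0], [0, -0.24, 0.19, 0], [0, 0, 0, 0], [0, 0, 0, 0]]}}

```text
t: 6.3
eef_pos: [616.4, -31.7, 201.6]
tcp_rot: [2.548, 1.57, 2.639]
ft_force: [0.6, 0.1, -1.4]
opening: 0.589
```

Run:
```python
from h import *
plan([616.4,-32.8,120],0.09)
s=read_camera('scene')
crop('t',s,200,110,110,90,7,'pics/s4.png')
t=read_camera('top')
crop('t',t,200,75,130,95,6,'pics/t4.png')
```

```text
t 6.3 tcp [616.4 -31.7 201.6] jawdir [-0.091  0.996  0.   ] x [-0.  0. -1.] F [ 0.6  0.1 -1.4] op 0.589
shift units [ 1.632e+00 -2.200e-02 -1.000e-03] turn units 0.008
```

View pics/s4.png

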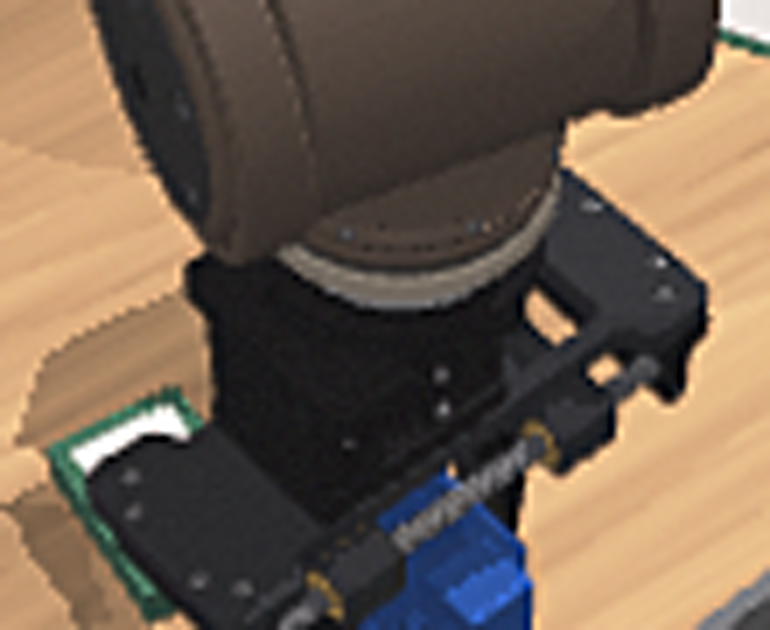

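View pics/t4.png

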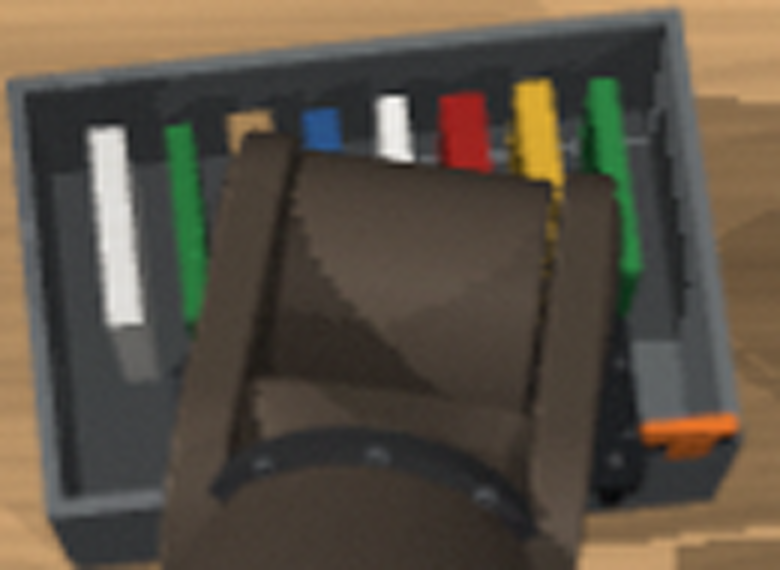

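Run:
```python
from h import *
s=read_camera('scene')
crop('t',s,235,165,80,60,10,'pics/s5.png')
st=state();p=[*st['eef_pos'][:2],0.0909]; dz=st['eef_pos'][2]-51.7
l=np.array([[25,12,109],[25,-12,109],[45,12,109],[45,-12,109],[25,28,90],[25,-28,90.]])
c,q=np.cos(p[2]),np.sin(p[2])
W=np.c_[l[:,0]*c-l[:,1]*q+p[0],l[:,0]*q+l[:,1]*c+p[1],l[:,2]+dz]
print(((proj('scene',W)-[235,165]+.5)*10-.5).round())
```

```text
[[351. 216.]
 [265. 278.]
 [415. 276.]
 [328. 340.]
 [406. 226.]
 [207. 370.]]
```

View pics/s5.png

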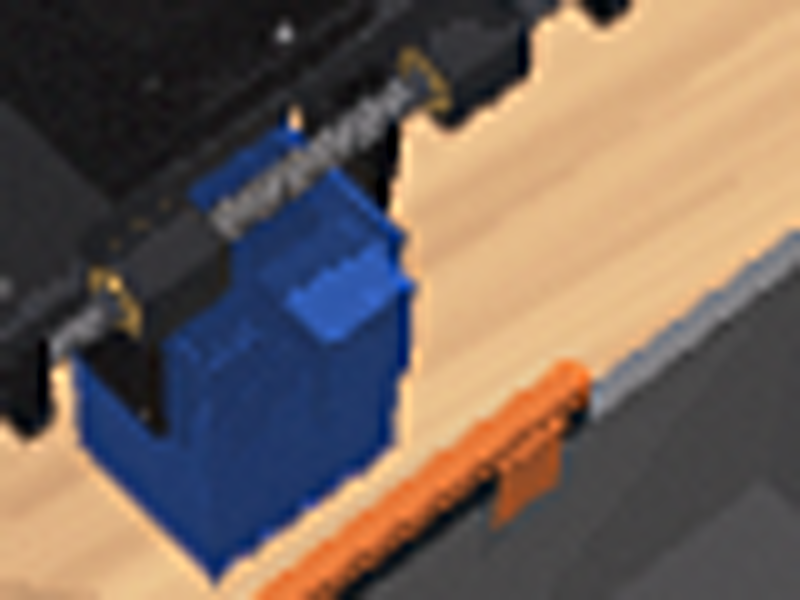

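Request:
{"name": "step_arm", "arguments": {"steps": [[0.4, 0, 0, 0], [0.5, 0, 0, 0], [0.4, 0, 0, 0], [0.2, 0, 0, 0], [0, 0, 0, 0]]}}

```text
t: 7.08
eef_pos: [616.9, -32.1, 126.5]
tcp_rot: [2.739, 1.57, 2.83]
ft_force: [0.3, -0.8, -0.4]
opening: 0.589
```

Request:
{"name": "step_arm", "arguments": {"steps": [[0.1, 0, 0, 0], [0.1, 0, 0, 0], [0.1, 0, 0, 0], [0, 0, 0, 0]]}}

```text
t: 7.58
eef_pos: [616.8, -32.4, 111.2]
tcp_rot: [2.744, 1.57, 2.835]
ft_force: [-0.0, 0.0, -1.5]
opening: 0.589
```

Run:
```python
from h import *
plan([616.4,-32.8,90],0.09)
s=read_camera('scene')
crop('t',s,225,180,90,70,8,'pics/s6.png')
```

```text
t 7.575 tcp [616.8 -32.4 111.2] jawdir [-0.09   0.996  0.   ] x [-0.001  0.    -1.   ] F [-0.   0.  -1.5] op 0.589
shift units [ 0.424 -0.007 -0.009] turn units 0.004
```

View pics/s6.png

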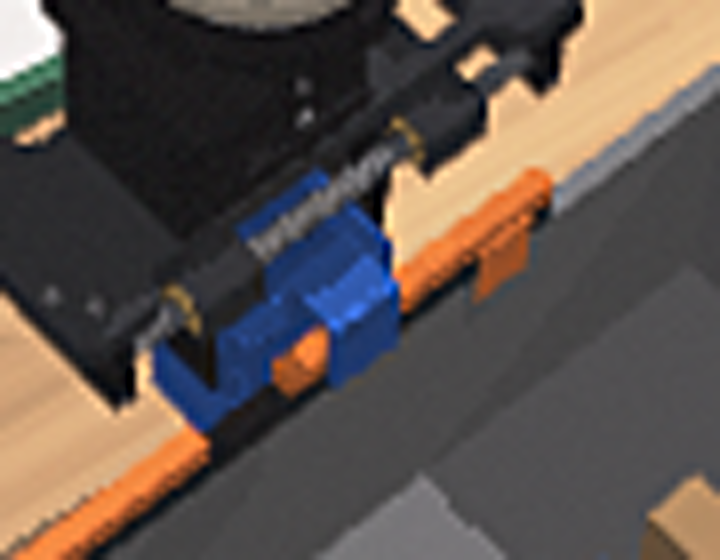

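The lip, at crop (365,340), now hangs behind the rail, and no contact force has built up. I'm lowering slowly onto the rail top, expecting contact at TCP z≈87.

Request:
{"name": "step_arm", "arguments": {"steps": [[0.1, 0, 0, 0], [0.1, 0, 0, 0], [0.1, 0, 0, 0], [0.05, 0, 0, 0], [0, 0, 0, 0]]}}

```text
t: 8.25
eef_pos: [617.0, -32.4, 93.9]
tcp_rot: [2.672, 1.57, 2.763]
ft_force: [-1.2, 1.1, -0.8]
opening: 0.587
```

Request:
{"name": "step_arm", "arguments": {"steps": [[0.05, 0, 0, 0], [0.03, 0, 0, 0], [0, 0, 0, 0]]}}

```text
t: 8.62
eef_pos: [617.0, -32.3, 90.0]
tcp_rot: [2.184, 1.571, 2.274]
ft_force: [0.4, 0.1, -0.9]
opening: 0.587
```

Request:
{"name": "step_arm", "arguments": {"steps": [[0.03, 0, 0, 0], [0.02, 0, 0, 0], [0, 0, 0, 0]]}}

```text
t: 9.0
eef_pos: [617.0, -32.4, 87.5]
tcp_rot: [2.309, 1.571, 2.4]
ft_force: [-0.3, -0.2, -0.6]
opening: 0.587
```

Request:
{"name": "step_arm", "arguments": {"steps": [[0.02, 0, 0, 0], [0.0, 0, 0, 0]]}}

```text
t: 9.25
eef_pos: [617.1, -32.4, 86.7]
tcp_rot: [0.075, 1.571, 0.166]
ft_force: [-0.1, 1.1, 0.0]
opening: 0.584
```

Request:
{"name": "step_arm", "arguments": {"steps": [[0.02, 0, 0, 0], [0.0, 0, 0, 0]]}}

```text
t: 9.5
eef_pos: [617.5, -32.5, 86.5]
tcp_rot: [-0.206, 1.569, -0.115]
ft_force: [-1.6, -0.9, 6.8]
opening: 0.589
```

Request:
{"name": "step_arm", "arguments": {"steps": [[0.02, 0, 0, 0], [0.0, 0, 0, 0]]}}

```text
t: 9.75
eef_pos: [617.9, -32.6, 86.0]
tcp_rot: [-0.237, 1.568, -0.146]
ft_force: [-1.5, -0.7, 11.3]
opening: 0.586
```

Request:
{"name": "step_arm", "arguments": {"steps": [[-0.025, 0, 0, 0], [0.0, 0, 0, 0]]}}

```text
t: 10.0
eef_pos: [617.2, -32.4, 86.1]
tcp_rot: [-0.067, 1.57, 0.024]
ft_force: [-1.1, 0.2, 4.6]
opening: 0.586
```

Request:
{"name": "step_arm", "arguments": {"steps": [[0, -0.06, 0, 0], [0, -0.06, 0, 0], [0, -0.06, 0, 0], [0, -0.06, 0, 0], [0, -0.06, 0, 0], [0, -0.06, 0, 0], [0, 0, 0, 0]]}}

```text
t: 10.88
eef_pos: [618.9, -50.3, 86.1]
tcp_rot: [0.205, 1.57, 0.295]
ft_force: [0.1, 1.9, 6.7]
opening: 0.592
```

Request:
{"name": "step_arm", "arguments": {"steps": [[0, -0.06, 0, 0], [0, -0.06, 0, 0], [0, -0.06, 0, 0], [0, -0.06, 0, 0], [0, -0.06, 0, 0], [0, -0.05, 0, 0], [0, 0, 0, 0]]}}

```text
t: 11.75
eef_pos: [619.9, -68.1, 85.3]
tcp_rot: [2.977, 1.57, 3.067]
ft_force: [-0.7, 0.6, -1.5]
opening: 0.59
```

Run:
```python
from h import *
plan([619.8,-70.7,86],0.09)
s=read_camera('scene')
crop('t',s,205,190,90,70,8,'pics/s7.png')
```

```text
t 11.75 tcp [619.9 -68.1  85.3] jawdir [-0.09   0.996  0.   ] x [-0.001  0.    -1.   ] F [-0.7  0.6 -1.5] op 0.59
shift units [-0.013 -0.051 -0.007] turn units 0.001
```

View pics/s7.png

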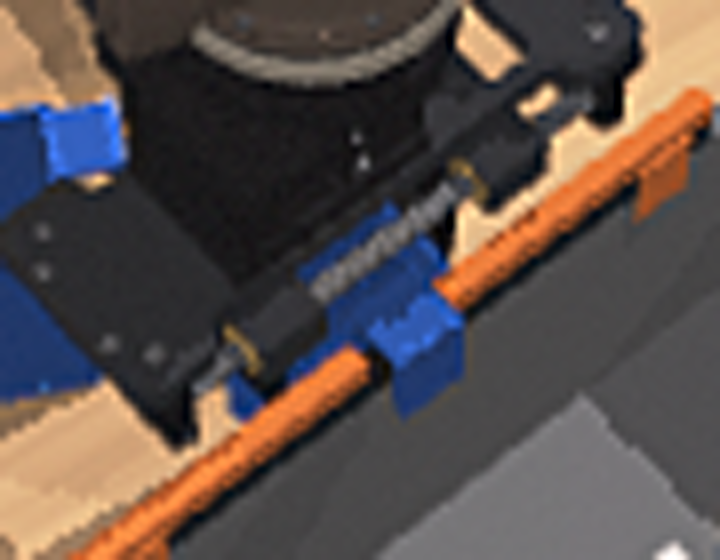

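The upward force has vanished and the strap sits in the black gap, at crop (415,330). I'm centring it slightly and lowering, expecting the floor at TCP z≈76.7.

Request:
{"name": "step_arm", "arguments": {"steps": [[0.03, -0.03, 0, 0], [0.05, 0, 0, 0], [0, 0, 0, 0]]}}

```text
t: 12.18
eef_pos: [620.2, -69.2, 81.5]
tcp_rot: [2.723, 1.57, 2.814]
ft_force: [0.3, -0.6, -0.9]
opening: 0.59
```

Request:
{"name": "step_arm", "arguments": {"steps": [[0.03, 0, 0, 0], [0.03, 0, 0, 0], [0, 0, 0, 0]]}}

```text
t: 12.55
eef_pos: [620.3, -69.2, 78.7]
tcp_rot: [2.347, 1.571, 2.438]
ft_force: [-0.5, 0.1, -2.4]
opening: 0.588
```

Request:
{"name": "step_arm", "arguments": {"steps": [[0.03, 0, 0, 0], [0, 0, 0, 0]]}}

```text
t: 12.8
eef_pos: [620.3, -69.2, 77.3]
tcp_rot: [2.256, 1.571, 2.346]
ft_force: [-0.6, -0.2, -0.2]
opening: 0.588
```

Request:
{"name": "step_arm", "arguments": {"steps": [[0.02, 0, 0, 0], [0, 0, 0, 0]]}}

```text
t: 13.05
eef_pos: [620.4, -69.2, 76.3]
tcp_rot: [1.226, 1.571, 1.317]
ft_force: [-0.4, 0.2, -0.4]
opening: 0.59
```

Request:
{"name": "step_arm", "arguments": {"steps": [[0.02, 0, 0, 0], [0, 0, 0, 0]]}}

```text
t: 13.3
eef_pos: [620.5, -69.2, 76.1]
tcp_rot: [-0.195, 1.57, -0.105]
ft_force: [-3.6, 1.0, 5.9]
opening: 0.588
```

Run:
```python
from h import *
plan([619.8,-70.7,76],0.09)
s=read_camera('scene')
crop('t',s,205,190,90,70,8,'pics/s8.png')
```

```text
t 13.3 tcp [620.5 -69.2  76.1] jawdir [-0.091  0.996 -0.   ] x [ 0.001 -0.    -1.   ] F [-3.6  1.   5.9] op 0.588
shift units [ 0.002 -0.028 -0.017] turn units 0.005
```

View pics/s8.png

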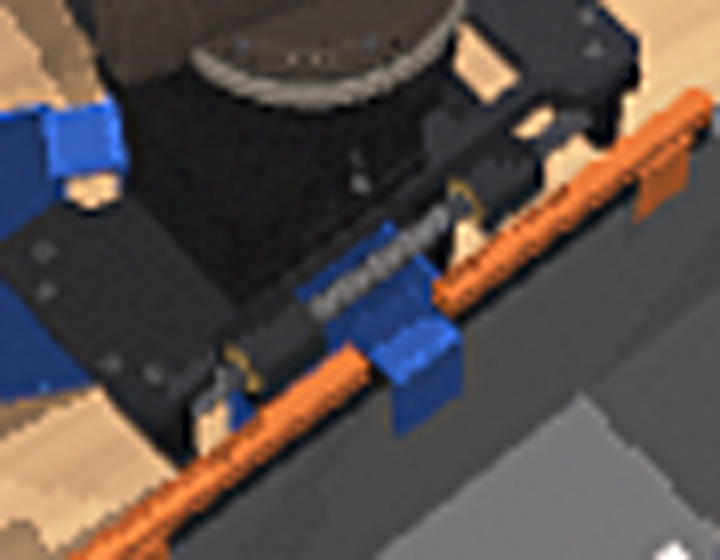

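Seated: the floor contact is 10.4 mm below the rail-top contact. I'll ease the vertical load, then bring the back face gently to the wall so that the pot hangs upright.

Request:
{"name": "step_arm", "arguments": {"steps": [[-0.015, 0, 0, 0], [0, 0, 0, 0]]}}

```text
t: 13.6
eef_pos: [620.5, -69.2, 76.2]
tcp_rot: [0.155, 1.571, 0.246]
ft_force: [-0.2, -0.1, 2.0]
opening: 0.587
```

Request:
{"name": "step_arm", "arguments": {"steps": [[0, 0, 0.02, 0], [0, 0, 0.02, 0], [0, 0, 0, 0]]}}

```text
t: 13.98
eef_pos: [622.4, -69.1, 76.2]
tcp_rot: [0.293, 1.571, 0.383]
ft_force: [-2.9, 0.3, 3.1]
opening: 0.586
```

Request:
{"name": "step_arm", "arguments": {"steps": [[0, 0, 0.01, 0], [0, 0, 0, 0]]}}

```text
t: 14.22
eef_pos: [622.6, -69.0, 76.2]
tcp_rot: [2.938, 1.57, 3.029]
ft_force: [-4.3, 1.3, 5.4]
opening: 0.587
```

Request:
{"name": "step_arm", "arguments": {"steps": [[0, 0, 0.01, 0], [0, 0, 0, 0]]}}

```text
t: 14.48
eef_pos: [622.7, -69.0, 76.2]
tcp_rot: [3.003, 1.569, 3.094]
ft_force: [-6.4, -1.7, 7.4]
opening: 0.585
```

Request:
{"name": "step_arm", "arguments": {"steps": [[-0.01, 0, -0.015, 0], [0, 0, 0, 0]]}}

```text
t: 14.72
eef_pos: [622.7, -69.0, 76.3]
tcp_rot: [1.921, 1.571, 2.012]
ft_force: [-0.6, 0.2, -1.1]
opening: 0.589
```

Request:
{"name": "step_arm", "arguments": {"steps": [[0, 0, 0, 0], [0, 0, 0, 0], [0, 0, 0, 0], [0, 0, 0, 0], [0, 0, 0, 0], [0, 0, 0, 0]], "jaw": 0.6}}

```text
t: 15.48
eef_pos: [622.7, -69.0, 76.6]
tcp_rot: [0.662, 1.571, 0.753]
ft_force: [-0.0, 0.3, -2.0]
opening: 0.586
```

Request:
{"name": "step_arm", "arguments": {"steps": [[0, 0, 0, 0], [0, 0, 0, 0], [0, 0, 0, 0], [0, 0, 0, 0], [0, 0, 0, 0], [0, 0, 0, 0]], "jaw": 0.1}}

```text
t: 16.23
eef_pos: [622.6, -69.0, 76.6]
tcp_rot: [0.829, 1.571, 0.92]
ft_force: [0.0, 0.6, -0.1]
opening: 0.896
```

Run:
```python
from h import *
plan([619.8,-70.7,76],0.09)
s=read_camera('scene')
crop('t',s,205,190,90,70,8,'pics/s9.png')
```

```text
t 16.225 tcp [622.6 -69.   76.6] jawdir [-0.091  0.996  0.   ] x [ 0.  0. -1.] F [ 0.   0.6 -0.1] op 0.896
shift units [ 0.013 -0.028 -0.059] turn units 0.005
```

View pics/s9.png

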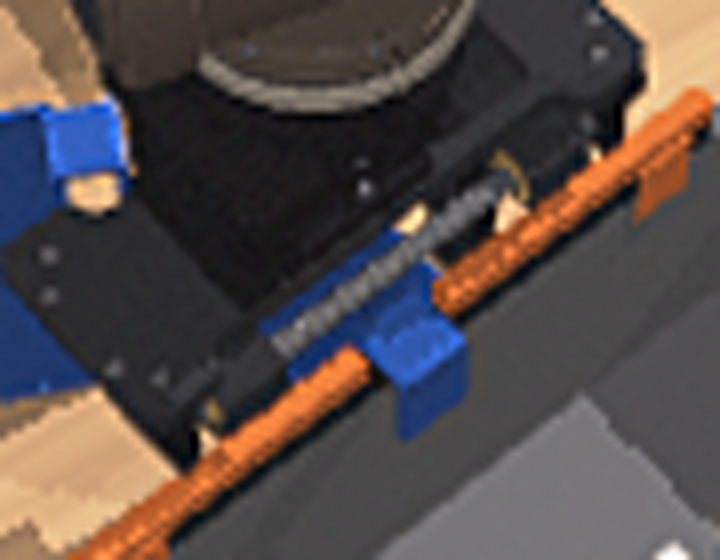

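The pot stays in the notch and the fingers are open. I'm rising straight up, then moving away.

Request:
{"name": "step_arm", "arguments": {"steps": [[-0.2, 0, 0, 0], [-0.4, 0, 0, 0], [-0.6, 0, 0, 0], [-0.8, 0, 0, 0], [-0.8, 0, 0, 0], [-0.4, 0, 0, 0], [0, 0, -0.5, 0], [0, 0.7, -0.7, 0], [0, 0.7, -0.7, 0], [0, 0.7, -0.7, 0], [0, 0.7, -0.5, 0], [0, 0.7, 0, 0], [0, 0.7, 0, 0], [0, 0.5, 0, 0], [0, 0, 0, 0], [0, 0, 0, 0]]}}

```text
t: 18.27
eef_pos: [447.0, 150.5, 237.0]
tcp_rot: [-0.133, 1.57, -0.042]
ft_force: [0.3, 0.3, 0.0]
opening: 0.902
```

Run:
```python
from h import *
s=read_camera('scene');t=read_camera('top');print(state()['t'],state()['eef_pos'])
crop('t',s,185,170,120,90,6,'pics/s10.png');crop('t',t,200,75,130,95,6,'pics/t10.png')
crop('t',s,0,0,512,384,1,'pics/sf.png')
p=[622.7,-69.0,0.0909]; dz=76.6-51.7
l=np.array([[25,12,109],[25,-12,109],[45,12,109],[45,-12,109],[25,28,90],[25,-28,90],[-25,28,90],[-25,-28,90.]])
c,q=np.cos(p[2]),np.sin(p[2])
W=np.c_[l[:,0]*c-l[:,1]*q+p[0],l[:,0]*q+l[:,1]*c+p[1],l[:,2]+dz]
print(((proj('scene',W)-[185,170]+.5)*6-.5).round().tolist(),((proj('top',W)-[200,75]+.5)*6-.5).round().tolist())
```

```text
18.375 [447.08008748 150.24120919 236.7926692 ]
[[437.0, 340.0], [389.0, 375.0], [470.0, 374.0], [423.0, 411.0], [468.0, 339.0], [359.0, 422.0], [387.0, 257.0], [279.0, 337.0]] [[452.0, 464.0], [504.0, 459.0], [447.0, 423.0], [498.0, 417.0], [417.0, 478.0], [536.0, 465.0], [430.0, 582.0], [549.0, 568.0]]
```

View pics/s10.png

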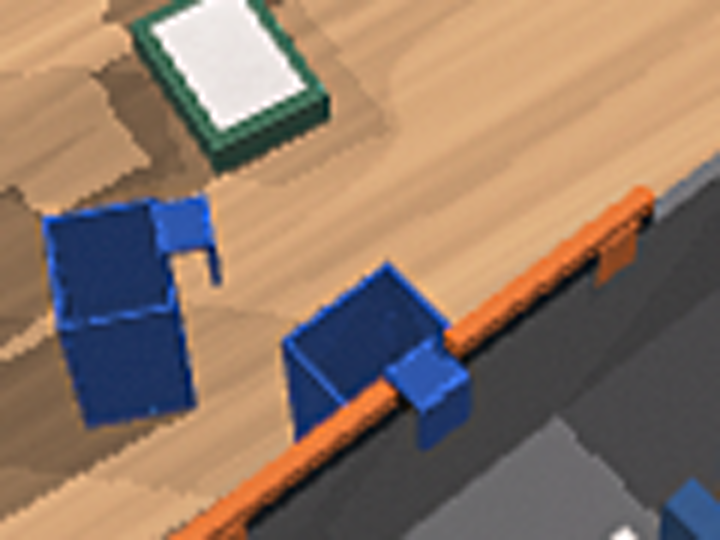

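View pics/t10.png

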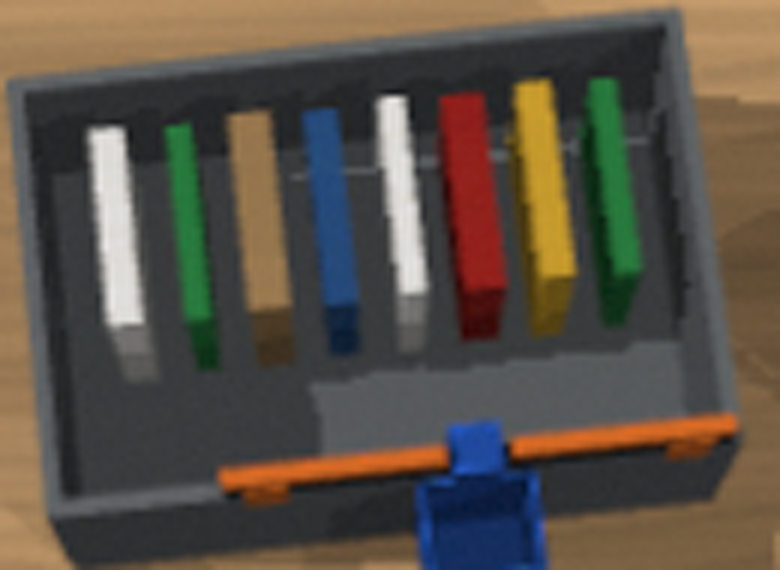

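View pics/sf.png

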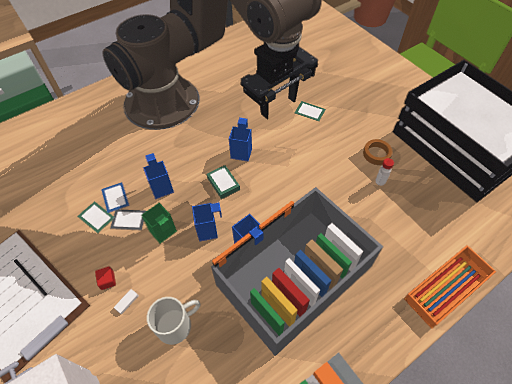

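Run:
```python
from cell import *
print(job_done())
```

```text
the job is handed in; nothing more can be done
None
```

The leftmost blue pot is hanging by its hook in the rail's notch, and I handed the job in at about 18.4 s. I hooked it over the rail about 38 mm left of the notch and slid it along until the upward force vanished. Then I lowered it onto the notch floor, brought its back face to the wall and let go.

**Forces:** The steady pushes stayed small, but I once pressed down with 11 N while finding the rail top, more than the few newtons you asked for. I backed off to about 5 N before sliding. The final nudge to the wall peaked at about 6 N sideways and 7 N vertical, and I released that before letting go.

**Seating:** The hook touched the notch floor 10.4 mm below the rail top, which matches the 10 mm notch.

**Last pictures:** In the scene camera the pot stands upright within about a pixel of where a seated pot should appear. Most points in the top view agree, but one rim corner is off by roughly 1–2 pixels. From above, the hook sits toward the left side of the notch.

**Bystanders:** The green pot, the other blue pots and the rest of the table look unmoved. The gripper was well clear of everything.

**Slip:** My first release command set the jaw too narrow (0.6 closure), so the gripper held on for another 0.75 s; the second command opened it.

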